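Hook the spice shelf into its slotted rail and lock it

ROBOT

A 6-joint arm with a two-finger parallel gripper is mounted at the origin on a cart in front of the work surface, level with it; the furniture and walls round the work are solid. World frame = base frame: x ahead of the robot, y to its left, z up, the work surface at z = 0. Lengths are in m, angles in rad, forces in N, time in s.
With the tool pointing down it reaches from about 0.35 to 0.975 m from the base axis. Payload 17.4 kg.
Tool frame: the origin (TCP) lies between the finger pads; the fingertips stand 19 mm ahead of it and the grasp point (between the pads) is the TCP; z points along the fingers, y is the line along which they close (so a half turn about z gives the same grasp; the last joint's range is limited). The gripper opens to 85 mm and grips with 20 to 120 N. Pads are 22 mm wide; open, the fingers measure 114 mm over their backs; the gripper's body (76 mm by 85 mm) begins 54 mm behind the grasp point. The pads swing forward as they close: fully open they stand 13 mm farther back than shut.
Start: joints at [-1.352, 0.116, 1.442, -0, 1.584, -0.038], TCP at [0.171, -0.653, 0.25] pointing down, gripper open.
Joint ranges: [-2.83, 2.83], [-0.83, 2.19], [0.07, 2.5], [-1.14, 4.28], [0.01, 3], [-2.97, 2.97]. Speed limits (rad/s): [1.89, 1.89, 2.22, 3.14, 3.14, 3.14].

INTERFACE

Orientations are given as [roll, pitch, yaw] about the fixed x, y, z axes, in that order (R = Rz(yaw) Ry(pitch) Rx(roll)).
In Python, from workcell import manip, optics gives the robot as it stands.
- The arm moves only by the tool move_arm, never from a script. Its argument "increments" is a list of rows, each a list of 6 numbers: the shift along the world's x, y, z in mm, then the turn, a rotation vector about the world's x, y, z in rad. A call has 1 to 8 rows; each row shifts and turns the commanded pose from where the row before left it; what a row does not reach is not made up. A row lasts 1/10 s, in which the tool goes at most 50 mm and 8.59 degrees, less where a joint would pass 70% of its speed; a pose out of reach is approached as far as the arm can. A call with a gripper value outside its range is refused whole. "grip" is the gripper command: -1 is fully open, 1 is shut, values between are in proportion, set as the call begins (left out, the last holds). The fingers move at their own pace and stop on an object; "grip_force" is the grip in N (left out, the last holds). Time passes only in rows, so rows that do not move let the fingers close. It gives the time, the measured TCP pose, the force, the opening and the grip force at its end, in the units of the state.
- manip.get_state(): the state, without advancing time (a new reading comes with each control period).
- optics.grab_frame(name): name is "scene" or "top" or "wrist"; returns a dict with "frame" (400x640x3 uint8, red, green, blue), "range_z" (400x640 float32, m along the optical axis (not along the pixel's ray), 0 where there is no reading), "fx", "fy", "cx", "cy" (pixels), "R" (3x3) and "t" (3): a world point X has camera coordinates R X + t. Camera axes: x right, y down, z forward; pixel columns grow to the right and rows downward; lengths in m; the calibration is good to about 2 mm. A picture is of the moment at which its call begins.
- manip.close_job(): hands the job in; it is judged then, once.
Trained networks look in a picture, given as the dict that the camera call returned (one of the last four; its "shot" number tells which), for a name from the list of things; names that differ only in an ending like _2 or _b are one class to them, and where a whole thing is asked for, a point or a joint stands for the part that bears it (a point fixed in the world has none). Each returns a list of dicts, best first, with "score" (0 to 1); they miss things now and then, are a little off and sometimes report something else, mostly with a low value. They report only what shows in the picture. A call takes as long as a camera call. They do not tell look-alikes from the thing itself.
- optics.outline_of(label, picture): "region" (400x640 bool, what is visible of it) and "rect" ([left, top, width, height] in pixels, round what is visible of it).
- optics.pinpoint(label, picture): "xy" ([column, row] in pixels: a listed point, or the origin of a listed thing).
The state is a dict: "clock": time; "qpos": joint angles; "joint_vel": joint speeds; "tau": joint torques, N m; "eef_pos": TCP position; "eef_rot": TCP orientation; "contact_force": force on the tool from outside, world axes, zero at the start; "ft_torque": the same for the moment, N m; "finger_gap": opening from 0.0 (shut) to 1.0 (fully open); "grip_force": force on a finger pad.
Only numpy, scipy, OpenCV 4.12 (cv2) and the standard library are available. Lean on these libraries where they do the work, as an engineer would, in place of code of your own. Each camera call takes 0.05 s, during which the arm holds its last target. There are 200 camera calls.

TASK

Pick up the small steel spice shelf and hang it on the slotted rail of the stand: put the two hook tabs on its back through the two slots until its back is flush with the rail, then push it straight down until it is fully home and the spring catch has snapped over the small ledge on its back. Go by feel and never force it: seating it takes a firm push, but nothing near a hard shove. Let go, and leave the other things on the worktop where they are.

Things in the scene. Friction and masses are not known exactly. Their poses are not given: they have to be found in the camera images.
- shelf: loose spice shelf of folded steel, 0.2 to 0.4 kg, standing on its floor plate. Origin: middle of the bottom edge of its flat back face; +x points backwards out of the back face (towards the rail), y along the back, z up. Floor 85 mm deep (x -85 to 0), 132 wide, 4 thick, a 12 mm lip on the front edge, sides open. Back plate 4 mm thick (x -4 to 0), 50 high.
- shelf_grip (a point): where to grip the shelf, from above with the fingers closing along the shelf's y: its upright middle divider, 10 mm thick (shelf y -5 to 5), 70 mm long (shelf x -73 to -3), its top 65 mm over the shelf's underside. This point is at shelf x -40, y 0, z 48 mm. Axes as the shelf's.
- shelf_tabs (a point): point midway between the two hook tabs on the shelf's back, at shelf x 7.5, y 0, z 34 mm (underside of the necks). Tabs at shelf y +55 and -55, 4 mm thick: a neck from z 34 to 42 reaching back to x 9.5, and a round-edged nose (x 5.5 to 9.5) hanging from its end down to z 21. Axes as the shelf's.
- shelf_ledge (a point): middle of the top back edge of the small square ledge low on the shelf's back that the catch snaps over: 24 mm long (y), sticking out 4 mm, z 10 to 14 of the shelf. This point: shelf x 4, y 0, z 14. Limit: all the contact forces of shelf on stand together stay below 35 N; as the grip lies in front of the rail they add up to some 1.7 times a downward push, so stop a push at 16 to 18 N.
- stand: steel stand fixed to the worktop. Origin: on the worktop under the middle of the rail's front face; +x points backwards through the rail, z up. Base plate 120 x 180 x 8 mm (x -40 to 80), two posts (y +78, -78, 146 high) carrying the rail: an upright plate 172 wide, 4 thick (x 0 to 4), z 62 to 152, with two slots and a window. Clamp screws, 10 mm, stand 8 mm out in front at y +79, -79, z 145.
- stand_slots (a point): on the rail's front face, midway between the two slots, at the nominal height of their hard lower edges (105 mm over the worktop). Slots at y +55 and -55, 8 mm wide, 33 mm high (z 105 to 138 nominal). The rail, with slots and catch, is clamped up to 4.5 mm higher or lower than nominal; this is NOT in the reported poses. Axes as the stand's.
- stand_home (a point): nominal place of the shelf's origin when fully home (stand x 0, y 0, z 71 mm; truly z 66.5 to 75.5 with the rail), necks on the slots' lower edges. Tabs enter best with the shelf 19 mm higher (all rails: 17.5 to 20.5). Noses are behind the rail from 13 mm above true home; its ledge meets the catch 12 mm above and takes 7 to 14 N to pass, locking only in the last 1 mm.
- catch (a joint): spring catch (dark steel wedge, 16 mm wide) in the rail's middle window: slides back, 0 = sprung fully out, up to 0.006 m pushed in. It is 0 when nothing touches it, is pushed in about 3 mm while the ledge passes, and returns below 0.0005 m as it snaps over the ledge. Pushing it back takes 3 to 5 N.
- pepper_tin: bystander: small tin with lid, 41 mm diameter, 51 mm high; origin centre of its underside
- mug_berry: bystander: white mug with a small fruit picture, 82 x 118 x 92 mm; origin at its underside
- cup: bystander: small cup with a handle, 59 x 80 x 58 mm; origin at its underside
Not all that is in view belongs to the job. Leave any pink look-alike of the shelf alone.

How it is judged:
On the way, in this order (a step that is already met when the one before it is completed fails the run):
1. both hook tabs are through the slots, the shelf's back against the rail, not yet pushed down (x of shelf in the frame of stand between -0.004 and 0.004 m and y of shelf in the frame of stand between -0.0045 and 0.0045 m and z of shelf in the frame of stand between 0.0785 and 0.101 m and angle between the x axis of shelf and the x axis of stand, either way round below 0.08 rad and angle between shelf's own z axis and vertical below 0.08 rad), for 0.05 s.
2. the shelf is pushed down home and the catch has snapped over the small ledge on its back (x of shelf in the frame of stand between -0.003 and 0.003 m and y of shelf in the frame of stand between -0.0045 and 0.0045 m and z of shelf in the frame of stand between 0.064 and 0.0772 m and angle between the x axis of shelf and the x axis of stand, either way round below 0.08 rad and angle between shelf's own z axis and vertical below 0.08 rad and value of joint catch below 0.0005 m), for 0.1 s.
At the end, for the whole second after the job is handed in: The shelf hangs on the rail by both tabs: back flush with the rail within 3 mm, centred within 4.5 mm, level and square within 0.08 rad, its origin 64 to 77.2 mm over the worktop (home at any rail height), the catch sprung out over the ledge (below 0.0005 m), at rest and let go (all of step 2 and linear speed of shelf below 0.02 m/s); the robot touches nothing.
It fails at once if the shelf is pushed against the stand with more than 35 N (contact force between shelf and stand above 35 N).
It fails at once if the tin is shifted by more than 25 mm or tipped over (distance of pepper_tin from where it was at the start of the episode above 0.025 m or angle between pepper_tin's own z axis and vertical above 0.5 rad).
It fails at once if the mug is shifted by more than 25 mm or tipped over (distance of mug_berry from where it was at the start of the episode above 0.025 m or angle between mug_berry's own z axis and vertical above 0.5 rad).
It fails at once if the cup is shifted by more than 25 mm or tipped over (distance of cup from where it was at the start of the episode above 0.025 m or angle between cup's own z axis and vertical above 0.5 rad).
It also fails if it takes over 48 s, if anything falls off the work surface, if the arm or the gripper's body presses on something with over 40 N, if the wrist force passes 120 N, or if a joint passes its speed limit or range.

## Working session

There is one attempt and no reset: what is moved stays moved. The work goes in short steps, Python scripts to look and compute and a tool call to move; the robot and the scene stay as the last step left them, time stands still between calls to the robot, and variables do not carry over. Pictures are saved under pics/ and viewed, at most 10 in all, crops included, and the job is handed in when it is done.

Besides the shell and the picture viewer there is one more tool, called in YAML: its name, and indented under it one key for each argument. move_arm: Moves the arm, as the interface text tells. Its arguments: {"type":"object","properties":{"increments":{"type":"array","items":{"type":"array","items":{"type":"number"}}},"grip":{"type":"number"},"grip_force":{"type":"number"}},"required":["increments"]}

```bash
mkdir -p pics
cat > h.py <<'E'
import numpy as np, cv2
from workcell import manip, optics
def save(p,n,crop=None,s=1):
    f=p["frame"][:,:,::-1]
    if crop: x,y,w,h=crop; f=f[y:y+h,x:x+w]
    cv2.imwrite(f"pics/{n}.png",cv2.resize(f,None,fx=s,fy=s,interpolation=cv2.INTER_CUBIC))
def cloud(p):
    z=p["range_z"]; v,u=np.mgrid[:400,:640]
    c=np.stack([(u-p["cx"])/p["fx"]*z,(v-p["cy"])/p["fy"]*z,z],-1)
    return (c-p["t"])@p["R"]   # R^T (c-t)
def ray(p,uv,zw):  # intersect pixel ray with plane z=zw
    d=p["R"].T@np.array([(uv[0]-p["cx"])/p["fx"],(uv[1]-p["cy"])/p["fy"],1]); o=-p["R"].T@p["t"]
    return o+d*(zw-o[2])/d[2]
def proj(p,X):
    c=p["R"]@np.asarray(X)+p["t"]; return np.array([p["fx"]*c[0]/c[2]+p["cx"],p["fy"]*c[1]/c[2]+p["cy"]])
E
python3 - <<'E'
from h import *
for n in("scene","top"):
    p=optics.grab_frame(n); save(p,n)
    C=cloud(p); print(n,-p["R"].T@p["t"],p["fx"])
    for l in("shelf","stand","pepper_tin","mug_berry","cup"):
        for o in optics.outline_of(l,p)[:3]:
            m=o["region"]&(p["range_z"]>0); print(l,round(o["score"],2),o["rect"],np.round(np.median(C[m],0),3))
    for l in("shelf_grip","shelf_tabs","shelf_ledge","shelf","stand_slots","stand_home","stand"):
        print(l,[(round(o["score"],2),np.round(o["xy"],1).tolist()) for o in optics.pinpoint(l,p)[:3]])
s=manip.get_state(); print(s)
E
cd pics; python3 -c "
import cv2,numpy as np
cv2.imwrite('both.png',cv2.resize(np.vstack([cv2.imread('scene.png'),cv2.imread('top.png')]),(480,600)))"
```

```text
scene [0.03543685 0.42741905 0.76702001] 377.6538132381057
shelf 0.77 [223.9, 242.9, 77.5, 67.6] [0.451 0.2   0.007]
shelf 0.61 [261.1, 325.9, 50.5, 74.1] [0.263 0.292 0.006]
shelf 0.28 [324.3, 109.7, 69.2, 64.2] [ 0.552 -0.28   0.049]
stand 0.96 [328.5, 111.0, 64.2, 62.9] [ 0.552 -0.281  0.037]
pepper_tin 0.63 [339.8, 189.6, 16.7, 22.5] [ 0.447 -0.092  0.043]
mug_berry 0.66 [247.9, 143.7, 36.2, 46.2] [ 0.684 -0.018  0.061]
mug_berry 0.27 [331.4, 109.6, 61.7, 61.7] [ 0.552 -0.281  0.048]
cup 0.81 [219.0, 184.3, 24.1, 31.3] [0.68  0.112 0.039]
shelf_grip [(0.87, [286.1, 351.9]), (0.61, [261.8, 271.5])]
shelf_tabs [(0.9, [312.2, 355.6]), (0.57, [254.0, 259.7])]
shelf_ledge [(0.83, [309.3, 357.2]), (0.7, [252.9, 263.7])]
shelf [(0.94, [254.4, 265.1]), (0.82, [306.5, 359.4])]
stand_slots []
stand_home [(0.84, [363.3, 143.0])]
stand [(0.95, [363.1, 158.2])]
top [ 0.30169698 -0.03582395  1.20859448] 459.9111285127984
shelf 0.91 [218.7, 186.4, 55.1, 42.5] [0.447 0.189 0.006]
shelf 0.79 [183.3, 248.4, 54.5, 58.3] [0.275 0.282 0.006]
stand 0.79 [388.5, 126.5, 82.0, 63.5] [ 0.553 -0.283  0.01 
[... 632 characters left out ...]
6, [425.7, 165.3])]
{'clock': 1.3, 'qpos': array([-1.35177357e+00,  1.16029633e-01,  1.44162403e+00,  1.72423065e-06,
        1.58401845e+00, -3.78119459e-02]), 'joint_vel': array([ 0.0009858 ,  0.00053972,  0.00086529, -0.00159253,  0.00051663,
       -0.0001774 ]), 'tau': array([-5.76774528e-05, -7.31747246e+01, -6.32644415e+01, -6.08251344e-05,
        5.68864925e-04,  2.13371055e-05]), 'eef_pos': array([ 0.17144684, -0.65285931,  0.25026822]), 'eef_rot': array([-3.14151331e+00, -4.72688856e-06,  2.56834728e-01]), 'contact_force': array([-0.01204443,  0.88990839, -0.6879539 ]), 'ft_torque': array([ 0.02231258, -0.0216243 ,  0.02844772]), 'grip_force': 0.0, 'finger_gap': 1.006717821090323}
```

View pics/scene.png

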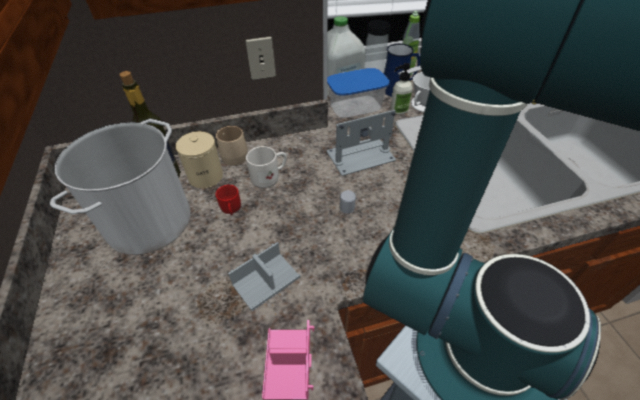

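View pics/top.png

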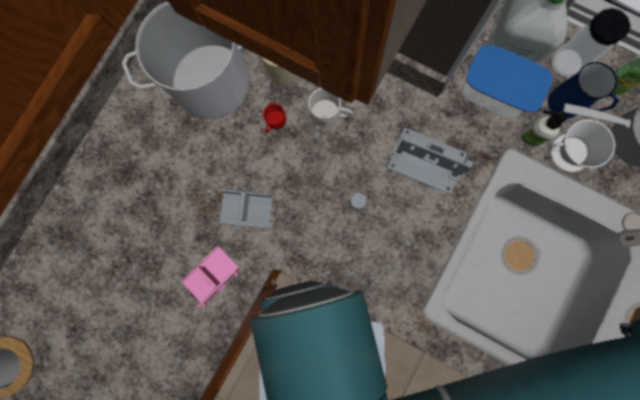

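Candidates for the shelf: the grey steel one at scene (263,272) / top (246,209), and the pink look-alike at scene (288,362) / top (210,277). I choose the grey one and check it in a crop.

Run:
```python
from h import *
p=optics.grab_frame("scene"); t=optics.grab_frame("top")
a=cv2.resize(p["frame"][235:315,215:315],(500,400),interpolation=3); b=cv2.resize(t["frame"][110:230,215:475],(650,300),interpolation=3)
b2=cv2.resize(p["frame"][105:180,320:400],(290,272),interpolation=3)
o=np.zeros((600,795,3),np.uint8); o[:300,:375]=cv2.resize(a,(375,300)); o[:272,380:670]=b2; o[300:,:650]=b
cv2.imwrite("pics/crop.png",o[:,:,::-1])
C=cloud(t)
for l in("shelf","stand"):
    m=optics.outline_of(l,t)[0]["region"]&(t["range_z"]>0); P=C[m]
    r=cv2.minAreaRect(P[:,:2].astype(np.float32)*1000); print(l,r)
    h=P[P[:,2]>(0.035 if l=="shelf" else .12)]
    print(len(h),h.mean(0)); 
    q=cv2.fitLine(h[:,:2].astype(np.float32),cv2.DIST_HUBER,0,.01,.01).ravel(); print(q, np.degrees(np.arctan2(q[1],q[0])))
for l,z in(("shelf_grip",.048),("shelf_tabs",.034),("stand_slots",.105)):
    for o in optics.pinpoint(l,t)[:1]: print(l,ray(t,o["xy"],z))
```

```text
shelf ((272.0201416015625, 284.7724609375), (96.78123474121094, 134.0226287841797), 43.66705322265625)
307 [0.26165732 0.26995951 0.05436379]
[0.5516189  0.8340963  0.2706526  0.27465248] 56.521854
stand ((447.5433654785156, 194.81304931640625), (132.75326538085938, 92.24105834960938), 83.1733169555664)
0 [nan nan nan]<stdin>:12: RuntimeWarning: Mean of empty slice.
  ret = um.true_divide(
Traceback (most recent call last):
cv2.error: OpenCV(4.12.0) /io/opencv/modules/imgproc/src/linefit.cpp:50: error: (-215:Assertion failed) count > 0 in function 'fitLine2D_wods'
```

View pics/crop.png

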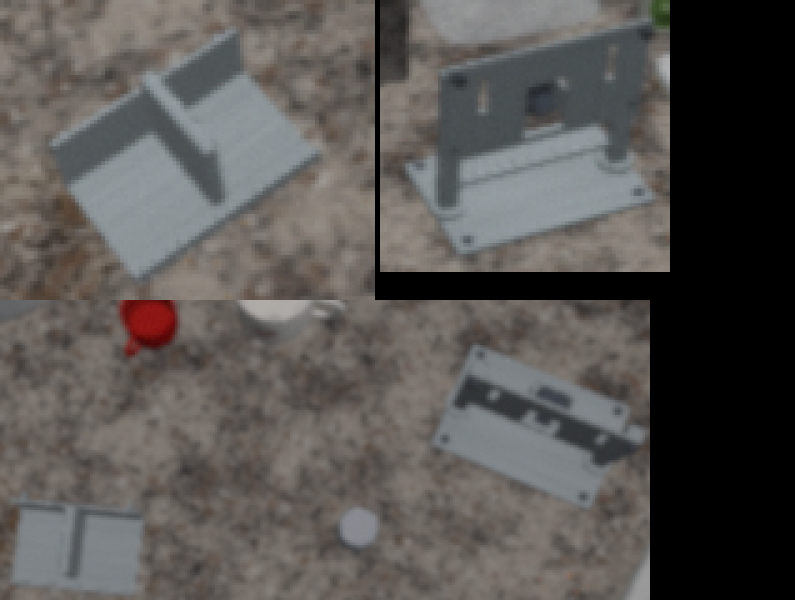

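The crop confirms the grey shelf (divider in the middle, back plate at the far side, sc. (235–290, 245–300)). The stand's rail with slots faces the robot. Now I fit poses from depth.

Run:
```python
from h import *
for n in("scene","top"):
    p=optics.grab_frame(n); C=cloud(p)
    for l,c,zr,R in(("floor",(.447,.19),(.0025,.012),.11),("shelfhigh",(.447,.19),(.03,.09),.11),("base",(.553,-.283),(.005,.013),.13),("rail",(.553,-.283),(.08,.17),.13)):
        m=(np.hypot(C[...,0]-c[0],C[...,1]-c[1])<R)&(C[...,2]>zr[0])&(C[...,2]<zr[1])&(p["range_z"]>0)
        P=C[m].astype(np.float32)
        if len(P)<10: print(n,l,len(P)); continue
        r=cv2.minAreaRect(P[:,:2]*1000); q=cv2.fitLine(P[:,:2],cv2.DIST_HUBER,0,.005,.01).ravel()
        print(n,l,len(P),np.round(np.r_[r[0],r[1],r[2]],1),"z",np.round(np.percentile(P[:,2],[5,50,95]),4),"line",np.round(q,3),round(np.degrees(np.arctan2(q[1],q[0])),1))
    for l,z in(("shelf_grip",.048),("shelf_tabs",.034),("shelf",0),("stand_slots",.105),("stand_home",.071),("stand",0)):
        for o in optics.pinpoint(l,p)[:3]: print(l,round(o["score"],2),ray(p,o["xy"],z).round(3))
```

```text
scene floor 2468 [447.8 190.7 213.7 217.5  65.2] z [0.0026 0.0047 0.0085] line [0.224 0.975 0.438 0.199] 77.1
scene shelfhigh 599 [477.7 187.1 100.   99.   35.2] z [0.0319 0.0478 0.0666] line [0.152 0.988 0.479 0.21 ] 81.3
scene base 1176 [ 535.5 -280.7  229.7  195.5   48.1] z [0.0063 0.0094 0.0118] line [ 0.388  0.922  0.55  -0.266] 67.2
scene rail 1250 [ 553.2 -284.4  174.6   36.8   64.8] z [0.0842 0.1226 0.1565] line [ 0.417  0.909  0.56  -0.251] 65.4
shelf_grip 0.8 [0.438 0.195 0.048]
shelf_grip 0.7 [0.273 0.283 0.048]
shelf_tabs 0.79 [0.235 0.244 0.034]
shelf_tabs 0.75 [0.495 0.19  0.034]
shelf 0.93 [0.246 0.262 0.   ]
shelf 0.88 [0.485 0.183 0.   ]
shelf 0.71 [ 0.446 -0.106  0.   ]
stand_slots 0.81 [ 0.544 -0.28   0.105]
stand_slots 0.26 [0.592 0.149 0.105]
stand_home 0.59 [ 0.545 -0.277  0.071]
stand 0.9 [ 0.541 -0.28  -0.   ]
top floor 1995 [446.6 189.7 216.8 216.2  67.3] z [0.0027 0.0044 0.0086] line [ 0.064 -0.998  0.443  0.192] -86.4
top shelfhigh 308 [480.5 187.8  99.5  97.9  35.6] z [0.0351 0.0523 0.0674] line [ 1.    -0.013  0.464  0.192] -0.7
top base 1951 [ 552.9 -280.6  243.4  241.1   83.9] z [0.0054 0.0085 0.0119] line [ 0.489  0.872  0.547 -0.267] 60.7
top rail 907 [ 559.  -285.2  171.8   42.4   65.4] z [0.0869 0.1277 0.1579] line [ 0.399  0.917  0.543 -0.294] 66.5
shelf_grip 0.96 [0.445 0.195 0.048]
shelf_grip 0.65 [0.272 0.283 0.048]
shelf_tabs 0.88 [0.243 0.246 0.034]
shelf_tabs 0.7 [0.499 0.184 0.034]
shelf 0.93 [0.486 0.191 0.   ]
shelf 0.63 [0.241 0.261 0.   ]
stand_home 0.91 [ 0.552 -0.282  0.071]
stand 0.65 [ 0.54 -0.29  0.  ]
```

move_arm:
  increments:
    - [25,40,0,0,0,0]
    - [25,40,0,0,0,0]
    - [25,40,0,0,0,0]
    - [25,40,0,0,0,0]
    - [25,40,0,0,0,0]
    - [25,40,0,0,0,0]
    - [25,40,0,0,0,0]
    - [25,40,0,0,0,0]
  grip: -1

```text
clock: 3.0
eef_pos: [0.372, -0.3311, 0.2505]
eef_rot: [3.141, -0.0, 0.257]
contact_force: [1.9, -1.0, 1.2]
finger_gap: 0.995
grip_force: 0.0
```

move_arm:
  increments:
    - [8,43,0,0,0,-0.036]
    - [8,43,0,0,0,-0.036]
    - [8,43,0,0,0,-0.036]
    - [8,43,0,0,0,-0.036]
    - [8,43,0,0,0,-0.036]
    - [8,43,0,0,0,-0.036]
    - [8,43,0,0,0,-0.036]
    - [8,43,0,0,0,-0.036]

```text
clock: 3.8
eef_pos: [0.4353, 0.013, 0.2507]
eef_rot: [-3.142, -0.001, -0.033]
contact_force: [0.7, -1.0, -0.0]
finger_gap: 1.002
grip_force: 0.0
```

move_arm:
  increments:
    - [2,42,0,0,0,0]
    - [2,42,0,0,0,0]
    - [2,42,0,0,0,0]
    - [2,42,0,0,0,0]
    - [0,10,0,0,0,0]
    - [0,0,0,0,0,0]

```text
clock: 4.4
eef_pos: [0.4432, 0.1902, 0.2501]
eef_rot: [3.141, 0.0, -0.029]
contact_force: [-0.1, -0.6, -0.1]
finger_gap: 0.997
grip_force: 0.0
```

Run:
```python
from h import *
s=manip.get_state(); print(s["clock"],s["eef_pos"],s["eef_rot"],s["contact_force"])
p=optics.grab_frame("wrist"); save(p,"w1"); print(-p["R"].T@p["t"],p["R"][2]); C=cloud(p)
for l,z in(("shelf_grip",.048),("shelf_tabs",.034),("shelf",0)):
    for o in optics.pinpoint(l,p)[:2]: print(l,round(o["score"],2),o["xy"],ray(p,o["xy"],z).round(4))
for o in optics.outline_of("shelf",p)[:2]:
    m=o["region"]&(p["range_z"]>0); P=C[m].astype(np.float32); print(o["rect"],o["score"],len(P))
    for a,b in((.002,.012),(.042,.056),(.059,.072)):
        Q=P[(P[:,2]>a)&(P[:,2]<b)]
        if len(Q)>20: r=cv2.minAreaRect(Q[:,:2]*1000); print(a,len(Q),np.round(np.r_[r[0],r[1],r[2]],1))
```

```text
4.4 [0.44319623 0.19023499 0.25011672] [ 3.14140385e+00  4.91202308e-04 -2.87171765e-02] [-0.11565112 -0.62451552 -0.09902822]
[0.52140578 0.1876145  0.37330228] [-0.30241211  0.00813679 -0.95314254]
shelf_grip 0.98 [260.4, 306.5] [0.2746 0.2812 0.048 ]
shelf_grip 0.85 [324.3, 179.5] [0.4478 0.1897 0.048 ]
shelf_tabs 0.86 [285.5, 321.9] [0.2367 0.2517 0.034 ]
shelf_tabs 0.84 [325.7, 138.0] [0.4939 0.1868 0.034 ]
shelf 0.96 [324.2, 141.6] [0.4867 0.1887 0.    ]
shelf 0.63 [288.7, 302.8] [ 0.2437  0.2506 -0.    ]
[266.0, 132.5, 115.9, 78.5] 0.82 6655
0.002 5095 [444.  192.6 131.9  85.5  83. ]
0.042 508 [487.  186.4 130.   12.9  82.4]
0.059 533 [448.4 192.   10.   69.   83.1]
```

View pics/w1.png

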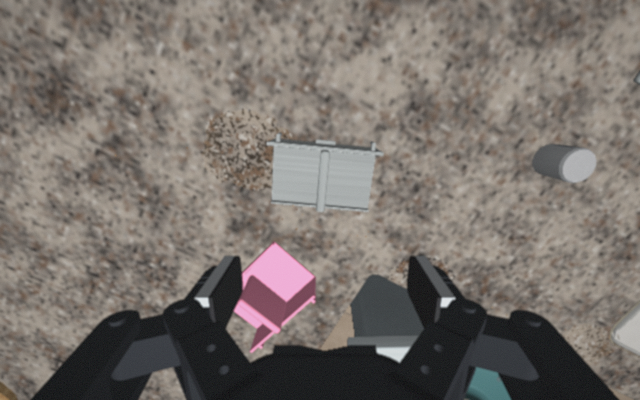

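The wrist view shows the grey shelf at (323,175), fitted as origin (0.486, 0.187) with yaw −0.122. I go down for the grasp.

move_arm:
  increments:
    - [1,1,-35,0,0,-0.03]
    - [1,1,-35,0,0,-0.03]
    - [1,0,-35,0,0,-0.033]
    - [0,0,-35,0,0,0]
    - [0,0,-35,0,0,0]
    - [0,0,-20,0,0,0]
    - [0,0,-7,0,0,0]
    - [0,0,0,0,0,0]

```text
clock: 5.45
eef_pos: [0.4464, 0.1905, 0.0481]
eef_rot: [3.141, 0.001, -0.125]
contact_force: [-0.2, 1.1, 0.4]
finger_gap: 0.999
grip_force: 0.0
```

Run:
```python
from h import *
s=manip.get_state(); print(s)
p=optics.grab_frame("wrist"); C=cloud(p)
m=(C[...,2]>.059)&(C[...,2]<.072)&(np.hypot(C[...,0]-.448,C[...,1]-.192)<.045)&(p["range_z"]>0)
r=cv2.minAreaRect(C[m][:,:2].astype(np.float32)*1000); print(m.sum(),r)
```

```text
{'clock': 5.45, 'qpos': array([ 3.50791359e-01, -1.71844736e-01,  2.06152178e+00, -1.78063571e-05,
        1.25279696e+00,  2.04670263e+00]), 'joint_vel': array([ 0.00462516, -0.02158891, -0.02801352,  0.0001029 ,  0.01714633,
        0.00196147]), 'tau': array([-1.04080683e-01, -4.06052327e+01, -5.53658366e+01, -2.40147878e-03,
       -4.17052852e-01, -8.24421819e-03]), 'eef_pos': array([0.44638549, 0.19049261, 0.04806634]), 'eef_rot': array([ 3.14117384e+00,  7.75659014e-04, -1.25109536e-01]), 'contact_force': array([-0.23207011,  1.05783943,  0.43757948]), 'ft_torque': array([-0.0140393 ,  0.03154846,  0.04941188]), 'grip_force': 0.0, 'finger_gap': 0.9987563089108324}
3687 ((449.5311279296875, 192.7117156982422), (61.135459899902344, 82.84583282470703), 24.2398624420166)
```

move_arm:
  increments:
    - [0,2,0,0,0,0]
    - [0,0,0,0,0,0]
    - [0,0,0,0,0,0]
    - [0,0,0,0,0,0]
    - [0,0,0,0,0,0]
    - [0,0,0,0,0,0]
    - [0,0,0,0,0,0]
  grip: 1
  grip_force: 120

```text
clock: 6.2
eef_pos: [0.4465, 0.1932, 0.0487]
eef_rot: [-3.141, -0.0, -0.124]
contact_force: [-1.2, -0.4, 6.9]
finger_gap: 0.103
grip_force: 117.7
```

move_arm:
  increments:
    - [0,0,15,0,0,0]
    - [0,0,35,0,0,0]
    - [0,0,35,0,0,0]
    - [0,-10,35,0,0,0]
    - [0,-25,25,0,0,0]
    - [0,-40,20,0,0,0]
    - [0,-40,18,0,0,-0.03]
    - [0,-40,18,0,0,-0.05]

```text
clock: 7.0
eef_pos: [0.4457, 0.0368, 0.2508]
eef_rot: [-3.142, -0.001, -0.205]
contact_force: [0.3, -0.2, -4.1]
finger_gap: 0.104
grip_force: 117.3
```

move_arm:
  increments:
    - [-2,-42,0,0,0,-0.05]
    - [-3,-42,0,0,0,-0.05]
    - [-3,-42,0,0,0,-0.05]
    - [-3,-42,0,0,0,-0.05]
    - [-3,-42,0,0,0,-0.027]
    - [-3,-42,0,0,0,0]
    - [-3,-14,0,0,0,0]
    - [0,0,0,0,0,0]

```text
clock: 7.8
eef_pos: [0.4257, -0.2293, 0.2495]
eef_rot: [3.141, 0.001, -0.434]
contact_force: [0.3, 1.5, -3.0]
finger_gap: 0.097
grip_force: 117.8
```

Run:
```python
from h import *
s=manip.get_state(); print(s["clock"],s["eef_pos"],s["eef_rot"],s["contact_force"],s["ft_torque"],s["finger_gap"])
p=optics.grab_frame("wrist"); save(p,"w2"); np.savez("w2.npz",**{k:p[k] for k in("frame","range_z","fx","fy","cx","cy","R","t")})
C=cloud(p)
for l,z in(("shelf_tabs",s["eef_pos"][2]-.014),("shelf_grip",s["eef_pos"][2]),("stand_slots",.105),("stand_home",.071),("stand",0)):
    for o in optics.pinpoint(l,p)[:2]: print(l,round(o["score"],2),np.round(o["xy"],1),ray(p,o["xy"],z).round(4))
for a,b,d in((.138,.170,.13),(.005,.012,.13)):
    m=(np.hypot(C[...,0]-.55,C[...,1]+.282)<d)&(C[...,2]>a)&(C[...,2]<b)&(p["range_z"]>0); Q=C[m].astype(np.float32)
    r=cv2.minAreaRect(Q[:,:2]*1000); print(len(Q),np.round(np.r_[r[0],r[1],r[2]],1),np.percentile(Q[:,2],[5,50,95]))
```

```text
7.8 [ 0.42572607 -0.22930216  0.24947415] [ 3.14148720e+00  7.81926633e-04 -4.33863561e-01] [ 0.34377079  1.49117772 -3.03003622] [0.04378872 0.03485736 0.0131374 ] 0.09664370793845602
shelf_tabs 0.59 [322.7 179.6] [ 0.4689 -0.2484  0.2355]
shelf_tabs 0.35 [76.3 36.5] [ 0.5695 -0.1794  0.2355]
shelf_grip 0.9 [326.6 278.2] [ 0.4257 -0.2306  0.2495]
shelf_grip 0.62 [323.6 176.9] [ 0.4727 -0.2507  0.2495]
stand_slots 0.6 [319.   44.3] [ 0.5487 -0.2813  0.105 ]
stand_home 0.78 [317.6  53. ] [ 0.5491 -0.2794  0.071 ]
stand_home 0.68 [325. 179.] [ 0.435  -0.2344  0.071 ]
stand 0.89 [320.4  68.1] [ 0.5454 -0.2795  0.    ]
4641 [ 551.4 -284.4  172.2   26.7   65.3] [0.14103179 0.15249766 0.15660974]
9045 [ 558.8 -286.9  183.4  104.9   65.2] [0.00615456 0.00756925 0.00897913]
```

View pics/w2.png

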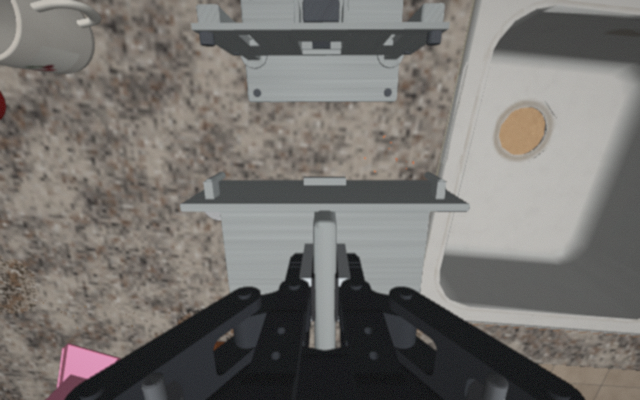

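Wrist view: the shelf is held with its tabs at (212,185) and (440,187), and the rail is at rows 25–50 with slots near (250,45) and (392,45). Now the relative fit.

```bash
cat > fit.py <<'E'
from h import *
def rect(Q):
    (c,(w,h),a)=cv2.minAreaRect(Q[:,:2].astype(np.float32)*1000)
    if w<h: w,h,a=h,w,a+90
    return np.array(c),w,h,(a%180)-90   # angle of long axis -> yaw of x axis
def plane(P,n=3):
    for _ in range(n+1):
        c=np.median(P,0) if _==0 else P.mean(0); v=np.linalg.svd(P-P.mean(0),full_matrices=False)[2][2]; d=(P-P.mean(0))@v; P=P[abs(d)<max(.001,1.5*np.std(d))]
    return P.mean(0),v*np.sign(v[0]),len(P),np.std((P-P.mean(0))@v)
E
cat > m.py <<'E'
from fit import *
import sys
p=dict(np.load("w2.npz")); C=cloud(p); ok=p["range_z"]>0; v,u=np.mgrid[:400,:640]
y=np.radians(-24.75); ex=np.array([np.cos(y),np.sin(y),0]); ey=np.array([-ex[1],ex[0],0])
tcp=np.array([.42573,-.2293,.2495])
def loc(P,o): d=P-o; return np.stack([d@ex,d@ey,d[:,2]],1)
# shelf in stand axes relative to tcp
S=C[ok&(v>165)&(v<225)&(u>170)&(u<480)&(C[...,2]>.19)]; L=loc(S,tcp)
B=S[(L[:,2]>-.003)&(L[:,2]<.008)]; LB=loc(B,tcp); print("back top: z",np.percentile(LB[:,2],[5,50,95]),"rect(local)",rect(LB))
T=LB[(LB[:,0]<.060)&(LB[:,0]>.02)]; print("y ends",np.percentile(T[:,1],[0,.5,99.5,100]),"x",np.percentile(T[:,0],[1,50,99]))
F=S[(L[:,2]<-.008)&(L[:,0]>.025)&(L[:,0]<.05)]; print("back face plane?",plane(F))
for s in(1,-1):
    t=L[(L[:,0]>.044)&(abs(L[:,1]-s*.055)<.012)]; print("tab",s,len(t),np.percentile(t,[2,50,98],axis=0).round(4).tolist())
# rail
o=np.array([.545,-.282,0]); R=C[ok&(v<80)]; K=loc(R,o); k=(abs(K[:,0])<.03)&(abs(K[:,1])<.1)
R=R[k];K=K[k]
f=R[(K[:,2]>.085)&(K[:,2]<.135)&(abs(K[:,1])<.07)]
c,n,N,sd=plane(f); print("rail front",c,n,np.degrees(np.arctan2(n[1],n[0])),N,sd,loc(c[None],o))
tp=K[(K[:,2]>.1475)]; print("top z hist",np.histogram(K[:,2],np.arange(.14,.162,.001)))
q=K[(K[:,2]>.146)&(abs(K[:,1])<.07)]; print("top x",np.percentile(q[:,0],[2,50,98]))
print("rail y ends",np.percentile(tp[:,1],[0,.5,99.5,100]))
E
python3 m.py
```

```text
back top: z [-0.00210895  0.00046561  0.0018816 ] rect(local) (array([37.03207016, -0.20716858]), 132.41737365722656, 6.59537935256958, -0.19208526611328125)
y ends [-0.06641708 -0.06488745  0.06452984  0.0659987 ] x [0.03539681 0.03820395 0.03996609]
back face plane? (array([ 0.46168955, -0.24594676,  0.22448361]), array([ 9.07710353e-01, -4.19597315e-01,  9.58717639e-05]), 3928, np.float64(0.0001864806149368723))
tab 1 236 [[0.0443, 0.0524, -0.0256], [0.0473, 0.0535, -0.0102], [0.0493, 0.0567, -0.0062]]
tab -1 235 [[0.0442, -0.0569, -0.0259], [0.0473, -0.0537, -0.0108], [0.0491, -0.0529, -0.0062]]
rail front [ 0.54694245 -0.28235999  0.11351449] [ 0.90915871 -0.41641321  0.00552032] -24.60874425569454 1899 0.00021370180326828596 [[0.00191474 0.0004863  0.11351449]]
top z hist (array([ 79,  88,  89, 118, 283, 513, 282, 104, 119, 115, 116, 166, 206,
       254, 404, 861, 609,  81,   2,   0,   0]), array([0.14 , 0.141, 0.142, 0.143, 0.144, 0.145, 0.146, 0.147, 0.148,
       0.149, 0.15 , 0.151, 0.152, 0.153, 0.154, 0.155, 0.156, 0.157,
       0.158, 0.159, 0.16 , 0.161]))
top x [0.00151383 0.00274151 0.00586218]
rail y ends [-0.08558852 -0.0842468   0.08553607  0.08657319]
```

Rail top reads about 156 mm, so the rail is clamped roughly 4 mm high. I go to a 20 mm standoff at shelf z ≈ 92.

move_arm:
  increments:
    - [0,0,-30,0,0,0]
    - [10,-4,-35,0,0,0.003]
    - [16,-7,-30,0,0,0]
    - [18,-8,-14,0,0,0]
    - [15,-6,-1,0,0,0]
    - [8,-3,0,0,0,0]
    - [0,0,0,0,0,0]
    - [0,0,0,0,0,0]

```text
clock: 8.9
eef_pos: [0.4933, -0.2555, 0.1397]
eef_rot: [3.142, -0.0, -0.428]
contact_force: [-1.2, -0.4, -3.6]
finger_gap: 0.1
grip_force: 117.7
```

Run:
```python
from fit import *
ss=[manip.get_state()]
p=optics.grab_frame("wrist"); save(p,"w3"); ss.append(manip.get_state())
for s in ss: print(s["clock"],s["eef_pos"].round(4),s["eef_rot"].round(4),s["contact_force"].round(2),s["ft_torque"].round(3))
tcp=np.mean([s["eef_pos"] for s in ss],0); d=np.array([.5110,-.2656,.140])-tcp
ex=np.array([.9092,-.4164]);ey=np.array([.4164,.9092]); print("to flush ex,ey,z mm",1e3*(d[:2]@ex),1e3*(d[:2]@ey),1e3*d[2])
C=cloud(p); L=C-np.array([.5469,-.2823,0]); X=L[...,:2]@ex; Y=L[...,:2]@ey; Z=C[...,2]; ok=p["range_z"]>0
k=ok&(abs(Y)<.07)&(Z>.145)&(X>-.006)&(X<.02); print("rail top X",np.percentile(X[k],[2,50,98]))
k=ok&(abs(Y)<.1)&(Z>.15)&(X>-.003)&(X<.007); print("rail Y ends",np.percentile(Y[k],[.5,99.5]),Z[k].max(),np.median(Z[k]))
k=ok&(abs(Y)<.1)&(abs(Z-.142)<.005)&(X>-.032)&(X<-.012); print("shelf back top X,Yends,Z",np.percentile(X[k],[2,50,98]),np.percentile(Y[k],[.5,99.5]),np.median(Z[k]))
```

```text
8.9 [ 0.4933 -0.2555  0.1397] [ 3.1415e+00 -2.0000e-04 -4.2770e-01] [-1.17 -0.42 -3.65] [0.03  0.019 0.004]
8.95 [ 0.4932 -0.2555  0.1398] [ 3.1416e+00 -5.0000e-04 -4.2790e-01] [-0.14  0.63 -3.88] [0.004 0.025 0.008]
to flush ex,ey,z mm 20.363660962934205 -1.794119751682972 0.2110113488075216
rail top X [2.45144928e-05 2.59443211e-03 4.04026077e-03]
rail Y ends [-0.08492547  0.08506652] 0.1580336881961046 0.155578764845864
shelf back top X,Yends,Z [-0.02434793 -0.021711   -0.01996802] [-0.06269948  0.06661908] 0.1402612860895726
```

View pics/w3.png

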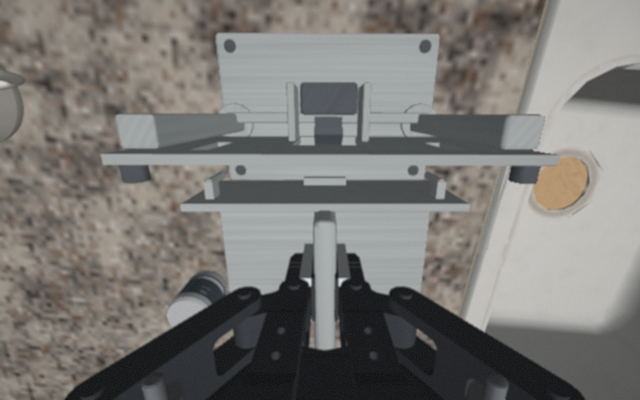

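Wrist view: the shelf's back edge (row 206, cols 182–469) is parallel to the rail (row 158, cols 103–558) and sits about 1.9 mm too far to +y. I correct that and approach slowly.

move_arm:
  increments:
    - [-0.8,-1.7,0.2,0,0,0]
    - [2.7,-1.25,0,0,0,0]
    - [2.7,-1.25,0,0,0,0]
    - [1.8,-0.8,0,0,0,0]
    - [1.8,-0.8,0,0,0,0]
    - [0.9,-0.4,0,0,0,0]
    - [0.9,-0.4,0,0,0,0]
    - [0,0,0,0,0,0]

```text
clock: 9.75
eef_pos: [0.5035, -0.2625, 0.1394]
eef_rot: [-3.142, 0.0, -0.428]
contact_force: [0.2, -0.7, -3.6]
finger_gap: 0.099
grip_force: 117.7
```

```bash
cat > st.py <<'E'
from fit import *
s=manip.get_state(); d=s["eef_pos"]-np.array([.5110,-.2656,.138]); ex=np.array([.9092,-.4164]);ey=np.array([.4164,.9092]); f=s["contact_force"]
print(s["clock"],"shelf est ex,ey mm, z",1e3*(d[:2]@ex),1e3*(d[:2]@ey),90+1e3*d[2],"rot",s["eef_rot"].round(4),"f ex,ey,z",f[:2]@ex,f[:2]@ey,f[2],"tq",s["ft_torque"].round(3))
E
python3 st.py
```

```text
9.75 shelf est ex,ey mm, z -8.121111078835577 -0.3133955515770181 91.43065739377735 rot [-3.1416e+00  1.0000e-04 -4.2820e-01] f ex,ey,z 0.4540779263292417 -0.5545249260249796 -3.620200839593527 tq [0.022 0.002 0.01 ]
```

move_arm:
  increments:
    - [0.9,-0.4,0,0,0,0]
    - [0.9,-0.4,0,0,0,0]
    - [0.9,-0.4,0,0,0,0]
    - [0,0,0,0,0,0]

```text
clock: 10.15
eef_pos: [0.5062, -0.2637, 0.1395]
eef_rot: [3.142, -0.0, -0.428]
contact_force: [0.8, 1.0, -3.0]
finger_gap: 0.101
grip_force: 117.7
```

move_arm:
  increments:
    - [0.9,-0.4,0,0,0,0]
    - [0.9,-0.4,0,0,0,0]
    - [0,0,0,0,0,0]

```text
clock: 10.45
eef_pos: [0.508, -0.2645, 0.1395]
eef_rot: [-3.142, -0.0, -0.428]
contact_force: [-0.6, 1.1, -3.5]
finger_gap: 0.1
grip_force: 117.7
```

```bash
python3 st.py
```

```text
10.45 shelf est ex,ey mm, z -3.1397476968964435 -0.2580344939789434 91.51871640210877 rot [-3.1416e+00 -1.0000e-04 -4.2820e-01] f ex,ey,z -0.9814828192414624 0.7994635552466102 -3.4826122243797 tq [ 0.036  0.021 -0.042]
```

move_arm:
  increments:
    - [0.9,-0.4,0,0,0,0]
    - [0.9,-0.4,0,0,0,0]
    - [0,0,0,0,0,0]

```text
clock: 10.75
eef_pos: [0.5098, -0.2653, 0.1395]
eef_rot: [-3.142, -0.0, -0.428]
contact_force: [-0.3, 0.3, -4.3]
finger_gap: 0.098
grip_force: 117.7
```

move_arm:
  increments:
    - [0.5,-0.2,0,0,0,0]
    - [0.4,-0.2,0,0,0,0]
    - [0,0,0,0,0,0]

```text
clock: 11.05
eef_pos: [0.5107, -0.2657, 0.1395]
eef_rot: [-3.142, 0.0, -0.428]
contact_force: [0.0, 0.4, -4.6]
finger_gap: 0.1
grip_force: 117.7
```

```bash
python3 st.py
```

```text
11.05 shelf est ex,ey mm, z -0.28053346774893934 -0.21073740617042022 91.48758487226297 rot [-3.1416  0.     -0.4282] f ex,ey,z -0.16754093584265684 0.369409824337781 -4.5571877442560105 tq [ 0.035  0.025 -0.055]
```

move_arm:
  increments:
    - [0.5,-0.2,0,0,0,0]
    - [0,0,0,0,0,0]

```text
clock: 11.25
eef_pos: [0.5109, -0.2657, 0.1394]
eef_rot: [-3.141, 0.001, -0.428]
contact_force: [-3.5, 2.4, -2.1]
finger_gap: 0.101
grip_force: 118.1
```

move_arm:
  increments:
    - [0.4,-0.2,0,0,0,0]
    - [0,0,0,0,0,0]

```text
clock: 11.45
eef_pos: [0.5109, -0.2658, 0.1395]
eef_rot: [-3.141, 0.002, -0.428]
contact_force: [-10.2, 5.0, 1.4]
finger_gap: 0.097
grip_force: 118.4
```

```bash
python3 st.py
```

```text
11.45 shelf est ex,ey mm, z 0.0007398470869480964 -0.17311057016161996 91.47356950892014 rot [-3.1415e+00  2.0000e-03 -4.2820e-01] f ex,ey,z -11.368665622747386 0.2989732158442531 1.3584742222203807 tq [ 0.684  1.359 -0.118]
```

Tabs are through and the back is flush, with contact felt at about 11 N. I ease off the preload and start down.

move_arm:
  increments:
    - [-0.6,0.25,0,0,0,0]
    - [0,0,-1,0,0,0]
    - [0,0,-1,0,0,0]
    - [0,0,-1,0,0,0]
    - [0,0,0,0,0,0]

```text
clock: 11.95
eef_pos: [0.5108, -0.2658, 0.1362]
eef_rot: [-3.142, 0.0, -0.428]
contact_force: [-3.2, 0.6, -4.2]
finger_gap: 0.101
grip_force: 118.0
```

```bash
python3 st.py
```

```text
11.95 shelf est ex,ey mm, z -0.06579364046750048 -0.2653564259240909 88.2263473957331 rot [-3.1416e+00  4.0000e-04 -4.2820e-01] f ex,ey,z -3.1621245649428635 -0.8136749117097094 -4.159780233963985 tq [ 0.147  0.557 -0.132]
```

move_arm:
  increments:
    - [0,0,-1,0,0,0]
    - [0,0,0,0,0,0]

```text
clock: 12.15
eef_pos: [0.5108, -0.2658, 0.1354]
eef_rot: [3.142, 0.0, -0.428]
contact_force: [-5.1, 2.1, -2.8]
finger_gap: 0.098
grip_force: 118.1
```

move_arm:
  increments:
    - [0,0,-0.7,0,0,0]
    - [0,0,0,0,0,0]

```text
clock: 12.35
eef_pos: [0.5109, -0.2658, 0.135]
eef_rot: [3.142, 0.0, -0.428]
contact_force: [-6.4, 2.6, 1.0]
finger_gap: 0.101
grip_force: 118.4
```

move_arm:
  increments:
    - [0,0,-0.7,0,0,0]
    - [0,0,0,0,0,0]

```text
clock: 12.55
eef_pos: [0.5109, -0.2658, 0.1344]
eef_rot: [3.142, 0.0, -0.428]
contact_force: [-6.4, 3.5, 1.2]
finger_gap: 0.102
grip_force: 118.6
```

```bash
python3 st.py
```

```text
12.55 shelf est ex,ey mm, z -0.03423650155685921 -0.24778575524389124 86.41912955691592 rot [ 3.1416e+00  1.0000e-04 -4.2820e-01] f ex,ey,z -7.287882312419463 0.5319795667448722 1.2249242235025866 tq [ 0.384  0.999 -0.138]
```

move_arm:
  increments:
    - [-0.2,0.1,-0.7,0,0,0]
    - [0,0,0,0,0,0]

```text
clock: 12.75
eef_pos: [0.5108, -0.2658, 0.1338]
eef_rot: [3.142, -0.0, -0.428]
contact_force: [-4.7, 2.2, 0.8]
finger_gap: 0.101
grip_force: 118.6
```

move_arm:
  increments:
    - [0,0,-0.7,0,0,0]
    - [0,0,0,0,0,0]

```text
clock: 12.95
eef_pos: [0.5108, -0.2658, 0.1331]
eef_rot: [3.142, -0.0, -0.428]
contact_force: [-5.1, 2.7, 1.2]
finger_gap: 0.099
grip_force: 118.6
```

move_arm:
  increments:
    - [0,0,-0.7,0,0,0]
    - [0,0,0,0,0,0]

```text
clock: 13.15
eef_pos: [0.5108, -0.2658, 0.1324]
eef_rot: [3.141, -0.0, -0.428]
contact_force: [-5.9, 1.9, 1.9]
finger_gap: 0.104
grip_force: 118.7
```

```bash
python3 st.py
```

```text
13.15 shelf est ex,ey mm, z -0.09312025119643974 -0.26551728450012146 84.43277352061415 rot [ 3.1415e+00 -4.0000e-04 -4.2810e-01] f ex,ey,z -6.150471786105446 -0.7733618335796734 1.9004769555975098 tq [ 0.359  0.798 -0.105]
```

move_arm:
  increments:
    - [0,0,-0.8,0,0,0]
    - [0,0,-0.8,0,0,0]
    - [0,0,0,0,0,0]

```text
clock: 13.45
eef_pos: [0.5108, -0.2658, 0.1309]
eef_rot: [3.142, -0.0, -0.428]
contact_force: [-5.3, 2.6, 3.1]
finger_gap: 0.102
grip_force: 118.7
```

move_arm:
  increments:
    - [0,0,-0.8,0,0,0]
    - [0,0,-0.8,0,0,0]
    - [0,0,0,0,0,0]

```text
clock: 13.75
eef_pos: [0.5107, -0.2657, 0.129]
eef_rot: [3.142, -0.0, -0.428]
contact_force: [-2.6, 2.0, -2.3]
finger_gap: 0.101
grip_force: 118.1
```

```bash
python3 st.py
```

```text
13.75 shelf est ex,ey mm, z -0.21787809716557566 -0.23679962226761056 80.96016717877059 rot [ 3.1416 -0.     -0.4281] f ex,ey,z -3.20917376127905 0.7032894002232289 -2.3372083560446875 tq [ 0.295  0.693 -0.017]
```

move_arm:
  increments:
    - [0,0,-0.8,0,0,0]
    - [0,0,-0.8,0,0,0]
    - [0,0,0,0,0,0]

```text
clock: 14.05
eef_pos: [0.5107, -0.2657, 0.127]
eef_rot: [-3.142, 0.0, -0.428]
contact_force: [-4.6, 2.7, -2.9]
finger_gap: 0.098
grip_force: 118.1
```

move_arm:
  increments:
    - [0,0,-0.8,0,0,0]
    - [0,0,-0.8,0,0,0]
    - [0,0,0,0,0,0]

```text
clock: 14.35
eef_pos: [0.5107, -0.2657, 0.1253]
eef_rot: [-3.142, 0.0, -0.428]
contact_force: [-0.7, 0.2, -9.5]
finger_gap: 0.105
grip_force: 117.2
```

```bash
python3 st.py
```

```text
14.35 shelf est ex,ey mm, z -0.2247239315512032 -0.20997792238142277 77.32002891644674 rot [-3.1416e+00  1.0000e-04 -4.2810e-01] f ex,ey,z -0.7514596183041743 -0.1598596879801557 -9.518017955458818 tq [ 0.187  0.423 -0.033]
```

move_arm:
  increments:
    - [0,0,-0.7,0,0,0]
    - [0,0,0,0,0,0]

```text
clock: 14.55
eef_pos: [0.5108, -0.2658, 0.1248]
eef_rot: [-3.142, -0.0, -0.428]
contact_force: [-2.0, 1.6, -5.1]
finger_gap: 0.101
grip_force: 117.8
```

move_arm:
  increments:
    - [0,0,-0.6,0,0,0]
    - [0,0,0,0,0,0]

```text
clock: 14.75
eef_pos: [0.5108, -0.2658, 0.1244]
eef_rot: [3.142, -0.0, -0.428]
contact_force: [-2.5, 1.1, -4.0]
finger_gap: 0.099
grip_force: 117.9
```

```bash
python3 st.py
```

```text
14.75 shelf est ex,ey mm, z -0.10998325614376685 -0.24139155736816495 76.35162166828052 rot [ 3.1416e+00 -3.0000e-04 -4.2830e-01] f ex,ey,z -2.7117397810676196 0.004765642489722555 -3.9696122954546897 tq [ 0.108  0.291 -0.106]
```

move_arm:
  increments:
    - [0,0,-0.5,0,0,0]
    - [0,0,0,0,0,0]

```text
clock: 14.95
eef_pos: [0.5108, -0.2658, 0.1239]
eef_rot: [3.142, -0.0, -0.428]
contact_force: [-1.5, 1.5, -3.6]
finger_gap: 0.097
grip_force: 118.0
```

move_arm:
  increments:
    - [0,0,-0.4,0,0,0]
    - [0,0,0,0,0,0]

```text
clock: 15.15
eef_pos: [0.5108, -0.2658, 0.1238]
eef_rot: [3.142, -0.0, -0.428]
contact_force: [-3.0, 1.9, 1.0]
finger_gap: 0.098
grip_force: 118.6
```

```bash
python3 st.py
```

```text
15.15 shelf est ex,ey mm, z -0.07660294678754023 -0.26588172824206413 75.79170770182346 rot [ 3.1416e+00 -4.0000e-04 -4.2830e-01] f ex,ey,z -3.546919730898119 0.5076688036384149 1.0222324255605493 tq [ 0.23   0.52  -0.154]
```

move_arm:
  increments:
    - [0,0,-0.3,0,0,0]
    - [0,0,0,0,0,0]

```text
clock: 15.35
eef_pos: [0.5108, -0.2658, 0.1237]
eef_rot: [3.141, -0.0, -0.428]
contact_force: [-4.7, 3.2, 5.2]
finger_gap: 0.101
grip_force: 119.2
```

move_arm:
  increments:
    - [0,0,-0.3,0,0,0]
    - [0,0,0,0,0,0]

```text
clock: 15.55
eef_pos: [0.5108, -0.2658, 0.1236]
eef_rot: [3.142, -0.001, -0.428]
contact_force: [-6.9, 3.2, 8.1]
finger_gap: 0.099
grip_force: 119.6
```

```bash
python3 st.py
python3 - <<'E'
from h import *
p=optics.grab_frame("wrist"); s=p["frame"][90:220,90:570]; cv2.imwrite("pics/w4.png",cv2.resize(s,(768,208),interpolation=3)[:,:,::-1])
E
```

```text
15.55 shelf est ex,ey mm, z -0.10036728620303335 -0.2560174544222558 75.64206091070848 rot [ 3.1415e+00 -5.0000e-04 -4.2820e-01] f ex,ey,z -7.569907260772213 0.04908633493989102 8.055978147669627 tq [ 0.521  1.003 -0.201]
```

View pics/w4.png

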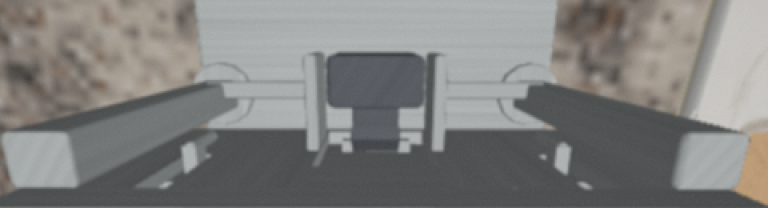

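The view shows both tabs behind the rail at crop (190,155) and (562,158), with the catch tongue lying over the ledge at (375,140). I relax the push and compare the catch block's position with its free position in the earlier picture.

move_arm:
  increments:
    - [-0.2,0.1,0.5,0,0,0]
    - [0,0,0.4,0,0,0]
    - [0,0,0,0,0,0]

```text
clock: 15.9
eef_pos: [0.5107, -0.2657, 0.1237]
eef_rot: [3.142, -0.001, -0.428]
contact_force: [-0.6, -0.9, -0.6]
finger_gap: 0.101
grip_force: 118.4
```

```bash
python3 st.py
python3 - <<'E'
from fit import *
ex=np.array([.9092,-.4164]);ey=np.array([.4164,.9092])
def an(p):
    C=cloud(p); L=C-np.array([.5469,-.2823,0]); X=L[...,:2]@ex; Y=L[...,:2]@ey; Z=C[...,2]; ok=p["range_z"]>0
    k=ok&(abs(Y)<.006)&(Z>.06)&(X>.004)&(X<.06); print("catch block X pct",np.percentile(X[k],[1,50,99]).round(4),"Zmax",np.percentile(Z[k],99),k.sum())
    k=ok&(abs(Y)<.07)&(Z>.150)&(X>-.006)&(X<.01); print(" rail top X",np.percentile(X[k],[2,50,98]).round(4),np.median(Z[k]))
an(dict(np.load("w2.npz"))); an(optics.grab_frame("wrist"))
an(optics.grab_frame("top")); an(optics.grab_frame("scene"))
E
```

```text
15.9 shelf est ex,ey mm, z -0.21880406404545755 -0.23317509743856896 75.73778294528883 rot [ 3.1416e+00 -5.0000e-04 -4.2820e-01] f ex,ey,z -0.20365774100663916 -1.0927106690623447 -0.6013650492327673 tq [-0.058 -0.036 -0.051]
catch block X pct [0.0041 0.0241 0.0325] Zmax 0.15512401334954895 369
 rail top X [-0.0003  0.0013  0.004 ] 0.1554703572024224
catch block X pct [0.004  0.0186 0.034 ] Zmax 0.15546854296100768 1669
 rail top X [-0.0001  0.0029  0.0043] 0.1554151149570095Traceback (most recent call last):
  File "<stdin>", line 8, in <module>
  File "<stdin>", line 5, in an
    return _quantile_unchecked(
        a, q, axis, out, overwrite_input, method, keepdims, weights)
    return _ureduce(a,
                    func=_quantile_ureduce_func,
    ...<5 lines>...
                    overwrite_input=overwrite_input,
                    method=method)
    r = func(a, **kwargs)
    result = _quantile(arr,
                       quantiles=q,
    ...<2 lines>...
                       out=out,
                       weights=wgt)
    slices_having_nans = np.isnan(arr[-1, ...])
                                  ~~~^^^^^^^^^
IndexError: index -1 is out of bounds for axis 0 with size 0
```

Not conclusive, so I do a gentle lift test by feel.

move_arm:
  increments:
    - [0,0,0.4,0,0,0]
    - [0,0,0,0,0,0]

```text
clock: 16.2
eef_pos: [0.5105, -0.2655, 0.1239]
eef_rot: [-3.142, 0.0, -0.428]
contact_force: [0.4, -0.9, -1.7]
finger_gap: 0.102
grip_force: 118.1
```

move_arm:
  increments:
    - [0,0,0.4,0,0,0]
    - [0,0,0,0,0,0]

```text
clock: 16.4
eef_pos: [0.5104, -0.2655, 0.1243]
eef_rot: [-3.142, 0.0, -0.428]
contact_force: [-0.1, 0.7, -3.4]
finger_gap: 0.099
grip_force: 118.0
```

```bash
python3 st.py
```

```text
16.4 shelf est ex,ey mm, z -0.5290366440753123 -0.1697900014668705 76.3025522719246 rot [-3.1415e+00  5.0000e-04 -4.2810e-01] f ex,ey,z -0.3877952597355383 0.6106576048750858 -3.3733215346124426 tq [ 0.052 -0.018 -0.013]
```

move_arm:
  increments:
    - [0,0,0.4,0,0,0]
    - [0,0,0,0,0,0]

```text
clock: 16.6
eef_pos: [0.5105, -0.2656, 0.1249]
eef_rot: [-3.142, 0.0, -0.428]
contact_force: [0.1, -0.9, -2.3]
finger_gap: 0.101
grip_force: 118.0
```

move_arm:
  increments:
    - [0,0,0.4,0,0,0]
    - [0,0,0,0,0,0]

```text
clock: 16.8
eef_pos: [0.5105, -0.2656, 0.125]
eef_rot: [-3.142, 0.0, -0.428]
contact_force: [1.6, -0.9, -6.4]
finger_gap: 0.103
grip_force: 117.6
```

```bash
python3 st.py
```

```text
16.8 shelf est ex,ey mm, z -0.49673902835551437 -0.18594607019217296 77.03094485280681 rot [-3.1415e+00  3.0000e-04 -4.2820e-01] f ex,ey,z 1.8365830193291177 -0.0944958277704155 -6.401447915010141 tq [-0.035 -0.13  -0.05 ]
```

move_arm:
  increments:
    - [0,0,0.3,0,0,0]
    - [0,0,0,0,0,0]

```text
clock: 17.0
eef_pos: [0.5104, -0.2656, 0.1252]
eef_rot: [-3.142, 0.001, -0.428]
contact_force: [2.1, -1.2, -10.3]
finger_gap: 0.103
grip_force: 117.1
```

The lift test shows it locked: it stops hard after about 1.2 mm of play. I settle it back down and let go.

move_arm:
  increments:
    - [0,0,-1,0,0,0]
    - [0.3,-0.15,-0.9,0,0,0]
    - [0,0,-0.3,0,0,0]
    - [0,0,0,0,0,0]

```text
clock: 17.4
eef_pos: [0.5108, -0.2658, 0.1238]
eef_rot: [3.142, -0.0, -0.428]
contact_force: [-4.0, 0.8, 0.5]
finger_gap: 0.1
grip_force: 118.3
```

```bash
python3 st.py
```

```text
17.4 shelf est ex,ey mm, z -0.08103830205447313 -0.24771019361599259 75.82713060684821 rot [ 3.1416e+00 -1.0000e-04 -4.2830e-01] f ex,ey,z -4.007459900393053 -0.9477880239383927 0.48151004152265403 tq [ 0.25   0.544 -0.15 ]
```

move_arm:
  increments:
    - [0,0,0,0,0,0]
    - [0,0,0,0,0,0]
    - [0,0,0,0,0,0]
    - [0,0,0,0,0,0]
    - [0,0,0,0,0,0]
  grip: -0.2

```text
clock: 17.9
eef_pos: [0.5109, -0.2658, 0.1235]
eef_rot: [-3.142, -0.0, -0.428]
contact_force: [0.4, 0.6, -0.3]
finger_gap: 0.605
grip_force: 0.0
```

move_arm:
  increments:
    - [0,0,5,0,0,0]
    - [0,0,15,0,0,0]
    - [0,0,25,0,0,0]
    - [-10,5,35,0,0,0]
    - [-20,8,35,0,0,0]
    - [-25,10,20,0,0,0]
    - [-20,9,0,0,0,0]
    - [0,0,0,0,0,0]

```text
clock: 18.7
eef_pos: [0.4346, -0.2332, 0.2611]
eef_rot: [3.141, -0.003, -0.428]
contact_force: [0.9, 0.4, 0.3]
finger_gap: 0.598
grip_force: 0.0
```

Run:
```python
from fit import *
s=manip.get_state(); print(s["clock"],s["eef_pos"],s["finger_gap"],s["contact_force"])
p=optics.grab_frame("wrist"); save(p,"w5"); C=cloud(p); ex=np.array([.9092,-.4164]);ey=np.array([.4164,.9092])
L=C-np.array([.5469,-.2823,0]); X=L[...,:2]@ex; Y=L[...,:2]@ey; Z=C[...,2]; ok=p["range_z"]>0
def R(n,k): 
    (c,wh,a)=cv2.minAreaRect(np.stack([X[k],Y[k]],1).astype(np.float32)*1000); print(n,k.sum(),np.round(c,1),np.round(wh,1),round(a,2),"Z",np.percentile(Z[k],[5,50,95]).round(4))
R("floor",ok&(X<-.006)&(X>-.1)&(abs(Y)<.08)&(abs(Z-.079)<.006))
R("divider",ok&(X<-.006)&(X>-.1)&(abs(Y)<.03)&(abs(Z-.141)<.006))
```

```text
18.7 [ 0.43456366 -0.23324909  0.26108196] 0.5979447582841277 [0.91104127 0.35010695 0.26682899]
floor 9263 [-45.5  -0.2] [ 78.4 132.2] 0.09 Z [0.0738 0.0762 0.0791]
divider 925 [-40.7  -0.1] [ 9.8 68.5] 89.53 Z [0.1353 0.1371 0.1391]
```

View pics/w5.png

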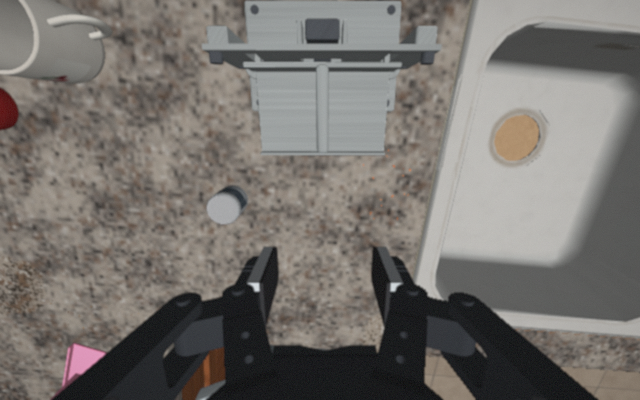

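The shelf hangs centred, but its front may droop slightly. I check the tilt.

```bash
cat > t.py <<'E'
from fit import *
ex=np.array([.9092,-.4164]);ey=np.array([.4164,.9092])
p=optics.grab_frame("wrist"); C=cloud(p); L=C-np.array([.5469,-.2823,0]); X=L[...,:2]@ex; Y=L[...,:2]@ey; Z=C[...,2]; ok=p["range_z"]>0
def fl(n,k):
    A=np.stack([X[k],Y[k],np.ones(k.sum())],1); c=np.linalg.lstsq(A,Z[k],rcond=None)[0]
    r=abs(Z[k]-A@c)<.0015; c=np.linalg.lstsq(A[r],Z[k][r],rcond=None)[0]; print(n,"slope x,y",c[:2].round(4),"z at x=0",c[2].round(4))
fl("floor",ok&(X<-.012)&(X>-.078)&(abs(Y)<.064)&(abs(Y)>.012)&(abs(Z-.077)<.008))
fl("divider",ok&(X<-.012)&(X>-.07)&(abs(Y)<.0035)&(abs(Z-.138)<.006))
fl("base",ok&(X<-.01)&(X>-.12)&(abs(Y)>.068)&(abs(Y)<.088)&(abs(Z-.008)<.004)); fl("table",ok&(X>-.2)&(X<-.1)&(abs(Y)<.1)&(abs(Z)<.004))
k=ok&(abs(Y)<.06)&(X<-.0005)&(X>-.012)&(abs(Z-.125)<.004); print("back top X",np.percentile(X[k],[2,50,98]).round(4),np.percentile(Z[k],[50,95]).round(4))
E
python3 t.py
```

```text
floor slope x,y [ 0.0583 -0.0002] z at x=0 0.0786
divider slope x,y [ 0.0586 -0.0127] z at x=0 0.1395
base slope x,y [ 0.0077 -0.0002] z at x=0 0.0078
table slope x,y [ 0.0001 -0.0003] z at x=0 -0.0005
back top X [-0.0067 -0.0048 -0.0031] [0.1241 0.1254]
```

Tilt is 0.058 rad, under the 0.08 limit. Origin height is about 75 mm, it is centred, and the catch is locked. Handing in.

```bash
python3 -c "
from workcell import manip
print(manip.close_job())"
```

```text
the job is handed in; nothing more can be done
None
```

The shelf hangs on the rail by both tabs, pushed home with the catch locked (it blocked a gentle lift); its front droops 0.058 rad (limit 0.08), the gripper is clear, nothing else was touched, and the job is handed in, though no verdict came back.

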